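# Free the locked lid of a UV exposure unit through its hidden release slot

## Task

The power has failed and the safety catch still holds the lid of the UV exposure unit shut on the boards inside. Take the release rod from its tray, feel with its tip along the back wall of the recess under the lid's front lip until it drops into the hidden release slot, and push it in until the lid springs ajar. Put the rod back so that it lies wholly in its tray, and lift the lid past its balance point so that it stays standing open by itself, without disturbing the finished prints that stand about.

Things in the scene. Friction and masses are not known exactly. Their poses are not given: they have to be found in the camera images.
- unit: UV exposure unit: grey steel case 232 mm deep (x -115 to +117), 320 wide (y +-160), 100 high, white lid on top (156 mm high in all), fixed to the bench. Origin: on the bench under the case. x runs from front (lip, recess) to back (hinge): the rod goes in along +x; z up. Front face: finger recess 124 mm wide (y +-62), 48 to 84 mm above the bench, 12 mm deep.
- recess (a point): Middle of the recess's flat back wall, 64 mm above the bench, 12 mm behind the case front; axes as the unit's. The wall has one unseen slot, 16 mm wide (y), 22 tall (53 to 75 mm above the bench), its centre anywhere from y -45 to +45 mm of here (differs from unit to unit; must be felt). The wall is 6 mm thick; the catch's flat end lies 12 mm behind its face.
- catch (a joint): Travel (m) of the spring catch behind the slot: 0 at rest, grows as it is pushed along the unit's +x, stop at 0.013. Takes about 3 N to start, 6 N at the stop. At about 0.009 (rod tip some 21 mm behind the recess wall's face) it lets go of the lid; it springs back as the rod leaves and does not catch the lid again.
- lid (a joint): Lid angle (rad): 0 shut, grows as it opens up and back. Locked until the catch is pushed; then a spring lifts it to about 0.12 (lip 27 mm up), where it rests. About 0.8 kg, 3.5 N to lift at the lip. Let go below its balance point, about 1.3, it falls back to 0.12; beyond that it falls slowly open to its stop at 1.85 and stays.
- hinge (a point): Middle of the lid's hinge line, 102 mm above the bench, 183 mm behind the recess wall; axes as the unit's. The hinge line runs along y; the lid's flat underside passes through it.
- lip (a point): Middle of the front lower edge of the lid's lip, 223 mm from the hinge line; moves with the lid. The lip is 14 mm thick, 320 wide, overhangs the case front by 28 mm, its underside 102 mm above the bench when shut. The lid's 54 mm thick part begins 28 mm behind the edge. Underside flat but for a hook in the middle (24 mm wide, hangs 20 mm, 47 to 61 mm behind the edge).
- rod_handle (a point): Centre of the release rod's handle. Black handle with flat sides, 80 mm long (x), 26 wide (y), 30 high; from its front end an 8 mm round steel shaft with a domed end sticks out 90 mm along +x. x points along the rod to its tip, z up. About 0.12 kg, balancing about 25 mm in front of this point.
- rod_tip (a point): Tip of the rod's domed steel end, 130 mm in front of the handle's centre, on the axis of the rod; axes as rod_handle.
- tray: The rod's tool tray: grey, open, fixed to the bench, 250 mm (x) by 140 mm (y) outside, walls 5 mm thick, rim 18 mm and floor 5 mm above the bench. Origin: centre of its underside. At the start the rod lies flat in it, roughly along x, tip toward +x.
- lighthouse: A printed model lighthouse, white with a red roof, 76 mm across, 168 mm high, standing loose on the bench; leave it alone. Origin: centre of its underside.
- ring: A grey printed ring, 90 mm across, 45 mm high, lying loose on the bench; leave it alone. Origin: centre of its underside.
- canister: A white printed canister, 56 mm across, 110 mm high, standing loose on the bench; leave it alone. Origin: centre of its underside.
Not all that is in view belongs to the job. Leave any green or red look-alike of the part that bears rod_handle alone.

How it is judged:
By the outcome, as a careful person would: the job done as asked, in the order asked, and still so for the second after the job is handed in, with the robot touching nothing.
It also fails if it takes over 72 s, if anything falls off the work surface, if the arm or the gripper's body presses on something with over 40 N, if the wrist force passes 120 N, or if a joint passes its speed limit or range.

## Robot

A 6-joint arm with a two-finger parallel gripper is mounted at the origin on the work surface. World frame = base frame: x ahead of the robot, y to its left, z up, the work surface at z = 0. Lengths are in m, angles in rad, forces in N, time in s.
With the tool pointing down it reaches from about 0.4 to 0.825 m from the base axis. Payload 7 kg.
Tool frame: the origin (TCP) lies midway between the tips of the shut fingers; the grasp point (between the pads) lies 19 mm behind it; z points along the fingers, y is the line along which they close (so a half turn about z gives the same grasp; the last joint's range is limited). The gripper opens to 88 mm and grips with 3 to 60 N. Pads are 19 mm wide; open, the fingers measure 130 mm over their backs; the gripper's body (78 mm by 193 mm) begins 47 mm behind the grasp point.
Start: joints at [-0.936, 0.359, 0.012, 0, -1.224, -0.288], TCP at [0.229, -0.635, 0.227] pointing down, gripper open.
Joint ranges: [-3.07, 3.07], [-1.43, 2.12], [-1.02, 1.25], [-3.03, 1.67], [-3.05, -0], [-3.03, 3.03]. Speed limits (rad/s): [2.39, 2.39, 3.01, 3.14, 3.14, 3.14].

## Interface

Orientations are given as [roll, pitch, yaw] about the fixed x, y, z axes, in that order (R = Rz(yaw) Ry(pitch) Rx(roll)).
In Python, from station import get_state, grab_frame, calibration, job_done, boxes_of, regions_of, spot_point gives the robot as it stands. The module is installed in compiled form; this text tells all that it offers.
- The arm moves only by the tool arm_command, never from a script. Its argument "commands" is a list of rows, each an object of numbers: "tx", "ty", "tz": the shift along the tool's x, y, z each as a share of 25 cm, from -1 to 1; "twist": the turn about the tool's z as a share of 180 degrees, from -1 to 1. A call has exactly 8 rows; each row is the pose to reach, as a shift and turn from the pose commanded when the call began, along the tool's axes at that moment, turning the shorter way round; what a row does not reach only later rows make up. A row lasts 1/12 s, in which the tool goes at most 41.7 mm and 7.16 degrees, less where a joint would pass 70% of its speed; a pose out of reach is approached as far as the arm can. A call with a number of a shift or a turn outside -1 to 1 is refused whole. A call with a gripper value outside its range is refused whole. "claw" is the opening, from 0 (shut) to 1 (fully open), set as the call begins (left out, the last holds). The fingers move at their own pace and stop on an object; "grip_force" is the grip in N (left out, the last holds). Time passes only in rows, so rows that repeat a pose let the fingers close, or fill a call up. It gives the time, the measured TCP pose, the force, the opening and the grip force at its end, in the units of the state.
- get_state(): the state, without advancing time (a new reading comes with each control period).
- grab_frame(name): name is "scene" or "top" or "wrist"; returns the picture (480x640x3 uint8, red, green, blue); there is no depth.
- calibration(name): a dict with "camera_matrix" (3x3 intrinsics, pixels), "k1" (the pictures are not rectified: a ray, as slopes to the right and down, at radius r is drawn at 1 + k1 r^2 times it, then the intrinsics apply), "extrinsics" (4x4, takes a point from camera to world coordinates). Camera axes: x right, y down, z forward; pixel columns grow to the right and rows downward; lengths in m; the calibration is good to about 2 mm. A picture is of the moment at which its call begins: read the wrist's pose just before it. calibration takes no time and is no camera call; for the wrist camera it gives the pose at the moment of the call.
- job_done(): hands the job in; it is judged then, once.
Trained networks look in the newest picture that a camera, given by its name, has taken for a name from the list of things; names that differ only in an ending like _2 or _b are one class to them, and where a whole thing is asked for, a point or a joint stands for the part that bears it (a point fixed in the world has none). Each returns a list of dicts, best first, with "score" (0 to 1); they miss things now and then, are a little off and sometimes report something else, mostly with a low value. They report only what shows in the picture. A call takes as long as a camera call. They do not tell look-alikes from the thing itself.
- boxes_of(query, camera): "rect" ([left, top, right, bottom] in pixels, round what is visible of it).
- regions_of(query, camera): "region" (480x640 bool, what is visible of it) and "rect" ([left, top, right, bottom] in pixels, round what is visible of it).
- spot_point(query, camera): "uv" ([column, row] in pixels: a listed point, or the origin of a listed thing).
The state is a dict: "t": time; "q": joint angles; "qd": joint speeds; "joint_efforts": joint torques, N m; "eef_pos": TCP position; "ee_rot": TCP orientation; "force": force on the tool from outside, world axes, zero at the start; "moment": the same for the moment, N m; "width": finger opening in m; "gripper_force": force on a finger pad.
Only numpy, scipy, OpenCV 4.12 (cv2) and the standard library are available. Lean on these libraries where they do the work, as an engineer would, in place of code of your own. Each camera call takes 0.05 s, during which the arm holds its last target. There are 200 camera calls.

## Working session

There is one attempt and no reset: what is moved stays moved. The work goes in short steps, Python scripts to look and compute and a tool call to move; the robot and the scene stay as the last step left them, time stands still between calls to the robot, and variables do not carry over. Pictures are saved under pics/ and viewed, at most 10 in all, crops included, and the job is handed in when it is done.

Besides the shell and the picture viewer there is one more tool, called after "Emit:" by a JSON object that holds its "method" and its "body", one argument or row to a line. arm_command: Moves the arm, as the interface text tells. Shift numbers are shares of 25 cm and turn numbers shares of 180 degrees, none past 1 either way. Its arguments: {"type":"object","properties":{"commands":{"type":"array"},"claw":{"type":"number"},"grip_force":{"type":"number"}},"required":["commands"]}

```bash
mkdir -p pics; cat > h.py <<'E'
import numpy as np, cv2
from station import *
from scipy.spatial.transform import Rotation as R
def ray(cam,uv):
    c=calibration(cam);K=np.array(c["camera_matrix"]);k=c["k1"];T=np.array(c["extrinsics"])
    d=np.array([(uv[0]-K[0,2])/K[0,0],(uv[1]-K[1,2])/K[1,1]]);s=d.copy()
    for _ in range(20): s=d/(1+k*(s@s))
    v=T[:3,:3]@np.r_[s,1];return T[:3,3],v/np.linalg.norm(v)
def atz(cam,uv,z):
    o,v=ray(cam,uv);return o+v*(z-o[2])/v[2]
def proj(cam,p):
    c=calibration(cam);K=np.array(c["camera_matrix"]);T=np.array(c["extrinsics"])
    q=T[:3,:3].T@(np.array(p)-T[:3,3]);s=q[:2]/q[2];s=s*(1+c["k1"]*(s@s));return K[:2,:2]@s+K[:2,2]
def tri(l):
    A=np.zeros((3,3));b=np.zeros(3)
    for cam,uv in l:
        o,v=ray(cam,uv);P=np.eye(3)-np.outer(v,v);A+=P;b+=P@o
    return np.linalg.solve(A,b)
def save(cam,name):
    im=grab_frame(cam);cv2.imwrite(f"pics/{name}.png",im[:,:,::-1]);return im
E
python3 - <<'E'
from h import *
np.set_printoptions(precision=4,suppress=True)
s=get_state();print(s)
for c in["scene","top"]:
    save(c,c+"0");print(c,np.array(calibration(c)["extrinsics"])[:3])
    for n in["unit","recess","hinge","lip","rod_handle","rod_tip","tray","lighthouse","ring","canister"]:
        for r in spot_point(n,c)[:3]: print(c,n,np.round(r["uv"],1),round(r["score"],2),atz(c,r["uv"],{"recess":.064,"hinge":.102,"lip":.102,"rod_handle":.02,"rod_tip":.02}.get(n,0)))
a=cv2.imread("pics/scene0.png");b=cv2.imread("pics/top0.png")
print(get_state()["t"])
E
```

```text
{'t': 0.0, 'q': array([-0.9359,  0.3594,  0.0111, -0.0004, -1.2241, -0.2881]), 'qd': array([-0.0009, -0.0016,  0.0003,  0.0006, -0.0008,  0.0027]), 'joint_efforts': array([  0.0008, -58.2718,  29.3066,   6.9973,   0.0069,  -0.0002]), 'eef_pos': array([ 0.2292, -0.6344,  0.2256]), 'ee_rot': array([ 3.1399, -0.0001, -2.7949]), 'force': array([-0.0802, -0.4791, -1.0068]), 'moment': array([-0.0288,  0.0115, -0.0031]), 'gripper_force': 0.0, 'width': 0.08780568177953442}
scene [[-0.1289  0.6323 -0.7639  1.4106]
 [ 0.9916  0.0911 -0.0919  0.1162]
 [ 0.0115 -0.7693 -0.6388  0.8436]]
scene unit [259.2 295.4] 0.64 [ 0.6556 -0.119   0.    ]
scene hinge [247.6 289.8] 0.88 [ 0.7345 -0.1191  0.102 ]
scene lip [424.8 290.7] 0.54 [0.6838 0.2622 0.102 ]
scene rod_handle [496.8 245.4] 0.84 [0.4065 0.483  0.02  ]
scene rod_handle [432.9 201.2] 0.81 [0.2241 0.3191 0.02  ]
scene rod_handle [433.  256.2] 0.65 [0.4751 0.3051 0.02  ]
scene rod_tip [512.9 284.8] 0.88 [0.5545 0.5002 0.02  ]
scene rod_tip [397.  215.8] 0.84 [0.3136 0.2104 0.02  ]
scene rod_tip [426.  287.2] 0.74 [0.5912 0.2818 0.02  ]
scene tr
[... 499 characters left out ...]
 [361.2 154.6] 0.78 [ 0.7372 -0.1334  0.102 ]
top lip [220.5 244.6] 0.69 [0.5023 0.2776 0.102 ]
top lip [244.4 187.6] 0.67 [0.6626 0.2049 0.102 ]
top lip [365.1 235.4] 0.55 [ 0.4991 -0.1233  0.102 ]
top rod_handle [156.6 290.6] 0.94 [0.3997 0.4798 0.02  ]
top rod_handle [211.9 339.5] 0.88 [0.2501 0.3251 0.02  ]
top rod_handle [218.2 263.9] 0.86 [0.4647 0.3007 0.02  ]
top rod_tip [152.7 245. ] 0.94 [0.5347 0.4905 0.02  ]
top rod_tip [221.4 220.7] 0.85 [0.5933 0.2874 0.02  ]
top rod_tip [254.1 318.9] 0.78 [0.2991 0.204  0.02  ]
top tray [222.2 248.7] 0.81 [0.5133 0.2912 0.    ]
top lighthouse [245.7 189.7] 0.91 [0.6904 0.2146 0.    ]
top canister [484.3 220.7] 0.7 [ 0.5415 -0.4915  0.    ]
1.1
```

View pics/scene0.png

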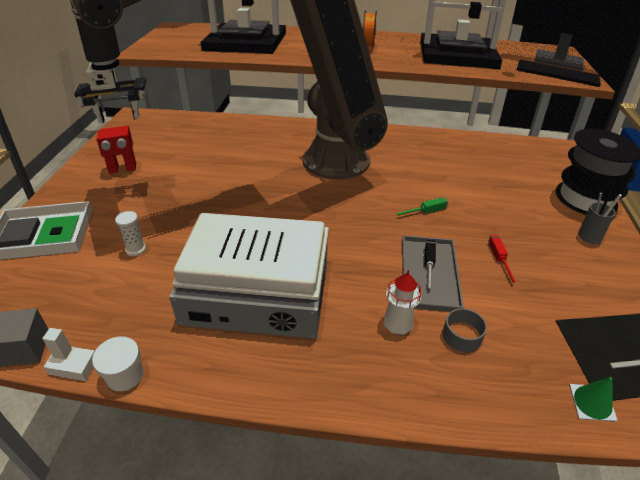

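View pics/top0.png

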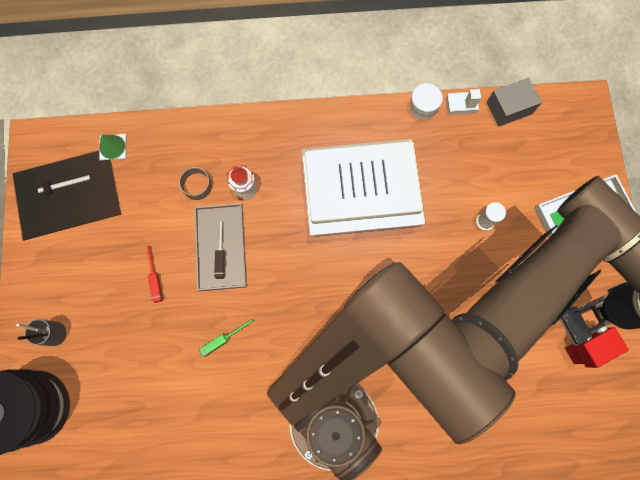

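The scene view shows the unit around (250,270), the black-handled rod in its tray at (430,265), the lighthouse at (400,305) and the ring at (464,330). The green and red rods are look-alikes. The unit's front faces the robot.

```bash
cat > fit.py <<'E'
from h import *
from scipy.optimize import minimize
np.set_printoptions(precision=4,suppress=True)
def boxpts(b): return np.array([[x,y,z] for x in b[0:2] for y in b[2:4] for z in b[4:6]])
def fit(name,boxes,x0,cams=("scene","top")):
    M={}
    for c in cams:
        grab_frame(c);r=regions_of(name,c)
        r=min(r[:3],key=lambda q:np.linalg.norm(np.argwhere(q["region"]).mean(0)[::-1]-proj(c,[x0[0],x0[1],.03])));M[c]=r["region"];print(name,c,r["score"],r["rect"])
    def cost(p):
        e=0
        for c in cams:
            m=np.zeros((480*4,640*4),np.uint8)
            for b in boxes:
                P=boxpts(b);ca,sa=np.cos(p[2]),np.sin(p[2])
                P=np.c_[p[0]+ca*P[:,0]-sa*P[:,1],p[1]+sa*P[:,0]+ca*P[:,1],P[:,2]]
                uv=np.array([proj(c,q) for q in P])
                cv2.fillConvexPoly(m,cv2.convexHull(((uv+.5)*4).astype(np.float32)).astype(np.int32),1)
            a=cv2.resize(m.astype(np.float32),(640,480),interpolation=cv2.INTER_AREA);e+=np.abs(a-M[c]).sum()/M[c].sum()
        return e
    s=np.array(x0)+np.array([[0,0,0],[.02,0,0],[0,.02,0],[0,0,.12]])
    r=minimize(cost,x0,method="Nelder-Mead",options=dict(initial_simplex=s,xatol=1e-4,fatol=1e-5));print(name,r.x,r.fun);return r.x
E
python3 - <<'E'
from fit import *
U=[(-.115,.117,-.16,.16,0,.1),(-.143,.117,-.16,.16,.102,.116),(-.115,.117,-.16,.16,.116,.156)]
u=fit("unit",U,[.655,-.13,0.05])
fit("unit",U,u,("top",))
t=fit("tray",[(-.125,.125,-.07,.07,0,.018)],[.512,.294,0.])
fit("tray",[(-.125,.125,-.07,.07,0,.018)],t,("top",))
print(get_state()["t"])
E
```

```text
unit scene 0.73 [172.8, 213.8, 326.8, 339.2]
unit top 0.86 [301.1, 140.6, 423.9, 234.8]Traceback (most recent call last):
  File "<stdin>", line 3, in <module>
  File "fit.py", line 22, in fit
    r=minimize(cost,x0,method="Nelder-Mead",options=dict(initial_simplex=s,xatol=1e-4,fatol=1e-5));print(name,r.x,r.fun);return r.x
    res = _minimize_neldermead(fun, x0, args, callback, bounds=bounds,
                               **options)
    fsim[j] = func(sim[j])
              ~~~~^^^^^^^^
    fx = function(np.copy(x), *(wrapper_args + args))
  File "fit.py", line 17, in cost
    uv=np.array([proj(c,q) for q in P])
                 ~~~~^^^^^
  File "h.py", line 12, in proj
    c=calibration(cam);K=np.array(c["camera_matrix"]);T=np.array(c["extrinsics"])
ValueError: time passes only in moves, steps and waits
```

```bash
python3 - <<'E'
s=open('h.py').read()
s=s.replace("def ray(","import station\n_C={}\ndef calibration(n):\n    if n not in _C or n=='wrist' and _C.get('fresh'): _C[n]=station.calibration(n); _C['fresh']=False\n    return _C[n]\ndef fresh(): _C['fresh']=True\ndef ray(",1)
open('h.py','w').write(s)
E
python3 - <<'E'
from fit import *
U=[(-.115,.117,-.16,.16,0,.1),(-.143,.117,-.16,.16,.102,.116),(-.115,.117,-.16,.16,.116,.156)]
u=fit("unit",U,[.655,-.13,0.05])
fit("unit",U,u,("top",))
t=fit("tray",[(-.125,.125,-.07,.07,0,.018)],[.512,.294,0.])
fit("tray",[(-.125,.125,-.07,.07,0,.018)],t,("top",))
print(get_state()["t"])
E
```

```text
unit scene 0.65 [170.8, 213.9, 327.6, 337.3]
unit top 0.56 [302.6, 140.8, 423.1, 236.4]
unit [ 0.6542 -0.1252  0.0257] 0.1661064512999504
unit top 0.27 [304.3, 146.3, 428.7, 235.8]
unit [ 0.651  -0.1258  0.0368] 0.14391371340523884
tray scene 0.71 [402.5, 234.5, 465.7, 310.6]
tray top 0.61 [195.7, 202.2, 248.8, 292.3]
tray [0.5186 0.2963 0.0054] 0.511259582238033
tray top 0.57 [193.8, 201.3, 248.9, 291.2]
tray [0.5195 0.2968 0.0107] 0.11077745512143611
1.9
```

```bash
cat >> fit.py <<'E'
U=[(-.115,.117,-.16,.16,0,.1),(-.143,.117,-.16,.16,.102,.116),(-.115,.117,-.16,.16,.116,.156)]
def draw(im,c,p,boxes,k=4,roi=None):
    im=cv2.resize(im,None,fx=k,fy=k)
    for b in boxes:
        P=boxpts(b);ca,sa=np.cos(p[2]),np.sin(p[2])
        P=np.c_[p[0]+ca*P[:,0]-sa*P[:,1],p[1]+sa*P[:,0]+ca*P[:,1],P[:,2]]
        uv=[tuple(int(v) for v in (proj(c,q)+.5)*k) for q in P]
        for i in range(8):
            for j in range(i):
                if bin(i^j).count("1")==1: cv2.line(im,uv[i],uv[j],(255,0,255),1)
    x,y,w,h=[v*k for v in roi];return im[y:y+h,x:x+w]
E
python3 - <<'E'
from fit import *
T=[(-.125,.125,-.07,.07,0,.018)]
p=[.6542,-.1252,.0257]
a=draw(cv2.imread("pics/scene0.png"),"scene",p,U,2,(165,200,170,150))
b=draw(cv2.imread("pics/top0.png"),"top",p,U,3,(295,130,140,110))
c=draw(cv2.imread("pics/top0.png"),"top",[.5186,.2963,.0054],T,3,(180,190,120,110))
o=np.zeros((600,800,3),np.uint8);o[:300,:340]=a[:300,:340];o[:330,345:765]=b[:330,:420];o[:0];o[270:600,0:0]
o[300:600,:340]=c[:300,:340];cv2.imwrite("pics/ov.png",o)
E
```

```text
(no output)
```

View pics/ov.png

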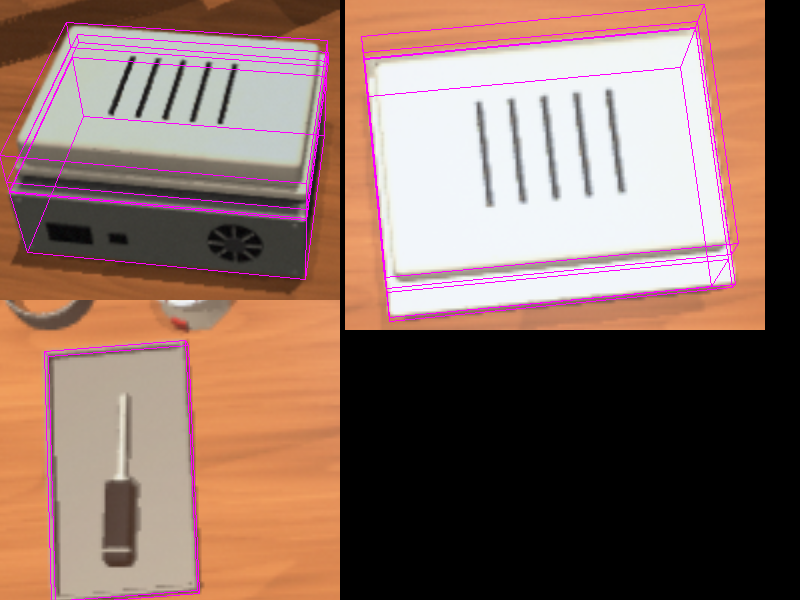

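Emit:
{"method": "arm_command", "body": {
  "commands": [
    {"tx": 0, "ty": 0, "tz": -0.1, "twist": 0},
    {"tx": 0, "ty": 0, "tz": -0.2, "twist": 0},
    {"tx": 0, "ty": 0, "tz": -0.3, "twist": 0},
    {"tx": 0, "ty": 0, "tz": -0.4, "twist": 0},
    {"tx": 0, "ty": 0, "tz": -0.5, "twist": 0},
    {"tx": 0, "ty": 0, "tz": -0.5, "twist": 0.05},
    {"tx": 0, "ty": 0, "tz": -0.5, "twist": 0.09},
    {"tx": 0, "ty": 0, "tz": -0.5, "twist": 0.12}
  ],
  "claw": 1,
  "grip_force": 60
}}

```text
t: 2.57
eef_pos: [0.2295, -0.6349, 0.3522]
ee_rot: [-3.141, 0.001, 3.107]
force: [0.7, 0.1, -0.4]
width: 0.0877
gripper_force: 0.0
```

The overlay fits the unit and tray outlines within about 2 mm, so both poses hold. Next I move over the rod.

Emit:
{"method": "arm_command", "body": {
  "commands": [
    {"tx": -0.12, "ty": 0.12},
    {"tx": -0.24, "ty": 0.24},
    {"tx": -0.36, "ty": 0.36},
    {"tx": -0.48, "ty": 0.48},
    {"tx": -0.6, "ty": 0.6},
    {"tx": -0.72, "ty": 0.72},
    {"tx": -0.84, "ty": 0.84},
    {"tx": -0.92, "ty": 0.96}
  ]
}}

```text
invalid input
```

Emit:
{"method": "arm_command", "body": {
  "commands": [
    {"ty": 0.13},
    {"ty": 0.26},
    {"ty": 0.39},
    {"ty": 0.52},
    {"ty": 0.65},
    {"ty": 0.78},
    {"ty": 0.9},
    {"ty": 1.0}
  ]
}}

```text
invalid input
```

Emit:
{"method": "arm_command", "body": {
  "commands": [
    {"ty": 0.13},
    {"ty": 0.26},
    {"ty": 0.39},
    {"ty": 0.52},
    {"ty": 0.65},
    {"ty": 0.78},
    {"ty": 0.9},
    {"ty": 1.0}
  ]
}}

```text
invalid input
```

Emit:
{"method": "arm_command", "body": {
  "commands": [
    {"tz": 0.05, "ty": 0.13},
    {"tz": 0.1, "ty": 0.26},
    {"tz": 0.2, "ty": 0.39},
    {"tz": 0.3, "ty": 0.52},
    {"tz": 0.4, "ty": 0.65},
    {"tz": 0.5, "ty": 0.75},
    {"tz": 0.5, "ty": 0.8},
    {"tz": 0.5, "ty": 0.8}
  ]
}}

```text
invalid input
```

```bash
python3 - <<'E'
from h import *
np.set_printoptions(precision=4,suppress=True)
s=get_state();print(s["t"],s["q"],s["eef_pos"],s["ee_rot"],s["force"])
calibration("wrist");save("wrist","w1")
for n,z in[("rod_handle",.02),("rod_tip",.02),("tray",0)]:
    for r in spot_point(n,"wrist")[:2]: print(n,r["uv"],r["score"],atz("wrist",r["uv"],z))
E
```

```text
2.5667 [-0.9359  0.3127  0.2242 -0.0001 -1.4812 -0.6692] [ 0.2295 -0.6349  0.3522] [-3.1408  0.0008  3.1073] [ 0.7114  0.1071 -0.4315]
```

View pics/w1.png

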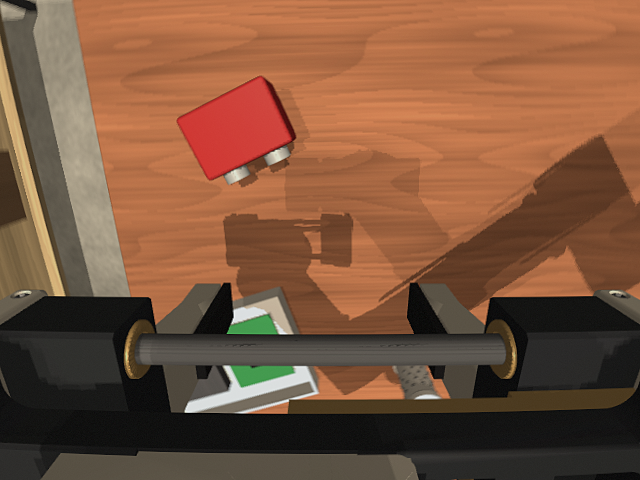

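The wrist camera still looks at the red toy and the board box at the start pose. The rows need all four keys, so I resend them.

Emit:
{"method": "arm_command", "body": {
  "commands": [
    {"tx": -0.12, "ty": 0.12, "tz": 0, "twist": 0},
    {"tx": -0.24, "ty": 0.24, "tz": 0, "twist": 0},
    {"tx": -0.36, "ty": 0.36, "tz": 0, "twist": 0},
    {"tx": -0.48, "ty": 0.48, "tz": 0, "twist": 0},
    {"tx": -0.6, "ty": 0.6, "tz": 0, "twist": 0},
    {"tx": -0.72, "ty": 0.72, "tz": 0, "twist": 0},
    {"tx": -0.84, "ty": 0.84, "tz": 0, "twist": 0},
    {"tx": -0.92, "ty": 0.96, "tz": 0, "twist": 0}
  ]
}}

```text
t: 3.43
eef_pos: [0.4677, -0.4, 0.3513]
ee_rot: [-3.142, -0.0, 3.118]
force: [1.0, -0.0, 0.2]
width: 0.0876
gripper_force: 0.0
```

Emit:
{"method": "arm_command", "body": {
  "commands": [
    {"tx": 0, "ty": 0.13, "tz": 0, "twist": 0},
    {"tx": 0, "ty": 0.26, "tz": 0, "twist": 0},
    {"tx": 0, "ty": 0.39, "tz": 0, "twist": 0},
    {"tx": 0, "ty": 0.52, "tz": 0, "twist": 0},
    {"tx": 0, "ty": 0.65, "tz": 0, "twist": 0},
    {"tx": 0, "ty": 0.78, "tz": 0, "twist": 0},
    {"tx": 0, "ty": 0.9, "tz": 0, "twist": 0},
    {"tx": 0, "ty": 1.0, "tz": 0, "twist": 0}
  ]
}}

```text
t: 4.1
eef_pos: [0.4729, -0.1497, 0.3518]
ee_rot: [3.141, 0.001, 3.118]
force: [0.5, 0.5, 0.1]
width: 0.0875
gripper_force: 0.0
```

Emit:
{"method": "arm_command", "body": {
  "commands": [
    {"tx": 0, "ty": 0.13, "tz": 0, "twist": 0},
    {"tx": 0, "ty": 0.26, "tz": 0, "twist": 0},
    {"tx": 0, "ty": 0.39, "tz": 0, "twist": 0},
    {"tx": 0, "ty": 0.52, "tz": 0, "twist": 0},
    {"tx": 0, "ty": 0.65, "tz": 0, "twist": 0},
    {"tx": 0, "ty": 0.78, "tz": 0, "twist": 0},
    {"tx": 0, "ty": 0.9, "tz": 0, "twist": 0},
    {"tx": 0, "ty": 1.0, "tz": 0, "twist": 0}
  ]
}}

```text
t: 4.77
eef_pos: [0.4799, 0.1004, 0.3517]
ee_rot: [3.141, 0.0, 3.119]
force: [0.2, 0.3, 0.4]
width: 0.0877
gripper_force: 0.0
```

Emit:
{"method": "arm_command", "body": {
  "commands": [
    {"tx": 0, "ty": 0.13, "tz": 0.05, "twist": 0},
    {"tx": 0, "ty": 0.26, "tz": 0.1, "twist": 0},
    {"tx": 0, "ty": 0.39, "tz": 0.2, "twist": 0},
    {"tx": 0, "ty": 0.52, "tz": 0.3, "twist": 0},
    {"tx": 0, "ty": 0.65, "tz": 0.4, "twist": 0},
    {"tx": 0, "ty": 0.75, "tz": 0.5, "twist": 0},
    {"tx": 0, "ty": 0.8, "tz": 0.5, "twist": 0},
    {"tx": 0, "ty": 0.8, "tz": 0.5, "twist": 0}
  ]
}}

```text
t: 5.43
eef_pos: [0.4854, 0.3, 0.225]
ee_rot: [-3.139, -0.002, 3.119]
force: [1.0, 0.2, 1.6]
width: 0.0876
gripper_force: 0.0
```

```bash
python3 - <<'E'
from h import *
np.set_printoptions(precision=4,suppress=True)
s=get_state();print(s["t"],s["q"],s["eef_pos"],s["ee_rot"],s["force"])
calibration("wrist");save("wrist","w2")
for n,z in[("rod_handle",.02),("rod_tip",.02),("tray",0)]:
    for r in spot_point(n,"wrist")[:2]: print(n,r["uv"],r["score"],atz("wrist",r["uv"],z))
E
```

```text
5.4333 [ 0.8965  0.191  -0.223   0.0002 -1.1603 -2.4903] [0.4854 0.3    0.225 ] [-3.1388 -0.0019  3.1187] [0.9916 0.2054 1.5672]
rod_handle [317.1, 187.1] 0.87 [0.4654 0.2971 0.02  ]
rod_handle [501.1, 128.1] 0.73 [0.41   0.4809 0.02  ]
rod_tip [316.0, 299.0] 0.88 [0.5938 0.2925 0.02  ]
rod_tip [503.7, 251.0] 0.56 [0.5401 0.5006 0.02  ]
tray [317.4, 231.5] 0.55 [0.5194 0.2958 0.    ]
```

View pics/w2.png

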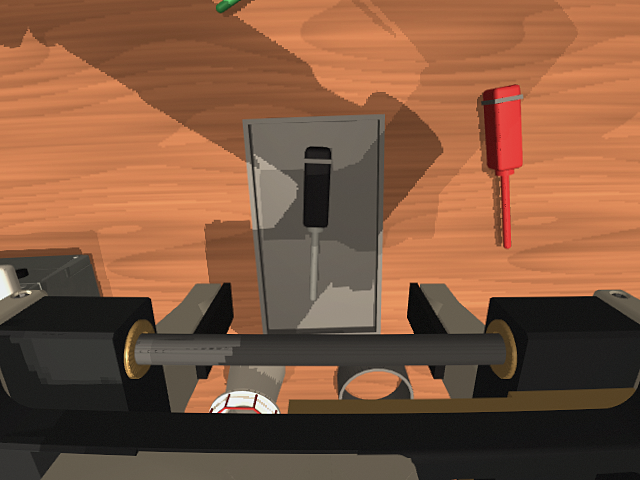

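The wrist view shows the rod at the middle of the tray, with its handle at (317,187) and tip at (316,299). I'll narrow the fingers so they fit between the tray walls, then descend.

Emit:
{"method": "arm_command", "body": {
  "commands": [
    {"tx": 0.032, "ty": -0.013, "tz": 0.1, "twist": 0.004},
    {"tx": 0.032, "ty": -0.013, "tz": 0.22, "twist": 0.004},
    {"tx": 0.032, "ty": -0.013, "tz": 0.36, "twist": 0.004},
    {"tx": 0.032, "ty": -0.013, "tz": 0.5, "twist": 0.004},
    {"tx": 0.032, "ty": -0.013, "tz": 0.62, "twist": 0.004},
    {"tx": 0.032, "ty": -0.013, "tz": 0.7, "twist": 0.004},
    {"tx": 0.032, "ty": -0.013, "tz": 0.74, "twist": 0.004},
    {"tx": 0.032, "ty": -0.013, "tz": 0.74, "twist": 0.004}
  ],
  "claw": 0.6
}}

```text
t: 6.3
eef_pos: [0.4774, 0.2939, 0.0406]
ee_rot: [-3.14, -0.001, 3.1]
force: [0.3, 0.0, 1.2]
width: 0.0527
gripper_force: 0.0
```

Emit:
{"method": "arm_command", "body": {
  "commands": [
    {"tx": 0, "ty": 0, "tz": 0.03, "twist": 0},
    {"tx": 0, "ty": 0, "tz": 0.06, "twist": 0},
    {"tx": 0, "ty": 0, "tz": 0.09, "twist": 0},
    {"tx": 0, "ty": 0, "tz": 0.11, "twist": 0},
    {"tx": 0, "ty": 0, "tz": 0.124, "twist": 0},
    {"tx": 0, "ty": 0, "tz": 0.124, "twist": 0},
    {"tx": 0, "ty": 0, "tz": 0.124, "twist": 0},
    {"tx": 0, "ty": 0, "tz": 0.124, "twist": 0}
  ]
}}

```text
t: 6.97
eef_pos: [0.4779, 0.2955, 0.0108]
ee_rot: [3.141, 0.0, 3.101]
force: [-0.3, 0.3, -0.5]
width: 0.0527
gripper_force: 0.0
```

```bash
python3 - <<'E'
from h import *
s=get_state();print(s["t"],s["eef_pos"],s["ee_rot"],s["force"],s["width"])
E
```

```text
6.9667 [0.47787048 0.29551283 0.01079882] [3.14136788e+00 2.71849784e-04 3.10101235e+00] [-0.2587226   0.26722893 -0.49084871] 0.05267992528501432
```

Emit:
{"method": "arm_command", "body": {
  "commands": [
    {"tx": 0, "ty": 0, "tz": 0.01, "twist": 0},
    {"tx": 0, "ty": 0, "tz": 0.01, "twist": 0},
    {"tx": 0, "ty": 0, "tz": 0.01, "twist": 0},
    {"tx": 0, "ty": 0, "tz": 0.01, "twist": 0},
    {"tx": 0, "ty": 0, "tz": 0.01, "twist": 0},
    {"tx": 0, "ty": 0, "tz": 0.01, "twist": 0},
    {"tx": 0, "ty": 0, "tz": 0.01, "twist": 0},
    {"tx": 0, "ty": 0, "tz": 0.01, "twist": 0}
  ],
  "claw": 0.0,
  "grip_force": 50
}}

```text
t: 7.63
eef_pos: [0.4778, 0.2954, 0.0081]
ee_rot: [3.141, 0.0, 3.101]
force: [-0.3, 1.1, -0.2]
width: 0.026
gripper_force: 49.9
```

Emit:
{"method": "arm_command", "body": {
  "commands": [
    {"tx": 0, "ty": 0, "tz": -0.05, "twist": 0},
    {"tx": 0, "ty": 0, "tz": -0.12, "twist": 0},
    {"tx": 0, "ty": 0, "tz": -0.2, "twist": 0},
    {"tx": 0, "ty": 0, "tz": -0.28, "twist": 0},
    {"tx": 0, "ty": 0, "tz": -0.36, "twist": 0},
    {"tx": 0, "ty": 0, "tz": -0.4, "twist": 0},
    {"tx": 0, "ty": 0, "tz": -0.4, "twist": 0},
    {"tx": 0, "ty": 0, "tz": -0.4, "twist": 0}
  ]
}}

```text
t: 8.3
eef_pos: [0.4775, 0.2953, 0.1078]
ee_rot: [3.141, 0.0, 3.101]
force: [-0.2, -0.7, -1.5]
width: 0.0257
gripper_force: 49.9
```

```bash
python3 - <<'E'
from fit import *
s=get_state();print(s["t"],s["eef_pos"],s["ee_rot"],s["force"],s["moment"],s["width"])
z=s["eef_pos"][2]+.012
calibration("wrist");save("wrist","w3")
L={}
for n in["rod_handle","rod_tip"]:
    for r in spot_point(n,"wrist")[:2]: print(n,r["uv"],r["score"],atz("wrist",r["uv"],z)); L.setdefault(n,[]).append(("wrist",r["uv"]))
for c in["scene","top"]:
    save(c,c+"3")
    for n in["rod_handle","rod_tip"]:
        for r in spot_point(n,c)[:3]:
            print(c,n,r["uv"],round(r["score"],2),atz(c,r["uv"],z), tri([L[n][0],(c,r["uv"])]) if n in L else "")
E
```

```text
8.3 [0.4775 0.2953 0.1078] [3.1409 0.     3.1005] [-0.2285 -0.6707 -1.4628] [-0.034  -0.0146  0.0098] 0.025747857019158042
rod_handle [584.0, 139.9] 0.76 [0.4041 0.4067 0.1198]
rod_handle [318.8, 287.8] 0.64 [0.4656 0.2957 0.1198]
rod_tip [580.7, 300.6] 0.73 [0.478  0.4192 0.1198]
scene rod_handle [437.7, 226.7] 0.85 [0.4764 0.3001 0.1198] [0.4168 0.3496 0.1135]
scene rod_handle [498.3, 246.4] 0.85 [0.5315 0.4416 0.1198] [0.4109 0.4843 0.0187]
scene rod_handle [433.5, 205.5] 0.59 [0.3874 0.2949 0.1198] [0.4099 0.3221 0.1668]
scene rod_tip [513.6, 282.0] 0.75 [0.6492 0.4568 0.1198] [0.5388 0.5059 0.0146]
scene rod_tip [433.6, 254.1] 0.58 [0.5809 0.284  0.1198] [0.4918 0.3547 0.0942]
scene rod_tip [396.0, 213.2] 0.41 [0.4359 0.1964 0.1198] [0.4418 0.2627 0.1849]
top rod_handle [216.3, 258.0] 0.53 [0.4617 0.2869 0.1198] [0.3998 0.239  0.3554]
top rod_handle [214.3, 344.4] 0.49 [0.231  0.2991 0.1198] [0.3049 0.2564 0.3252]
top rod_handle [154.2, 288.5] 0.41 [0.3904 0.4565 0.1198] [0.4108 0.4926 0.002 ]
top rod_tip [254.1, 314.7] 0.51 [0.3011 0.1912 0.1198] [0.2745 0.1447 0.4604]
top rod_tip [214.7, 209.2] 0.45 [0.5999 0.2874 0.1198] [0.4821 0.2906 0.2541]
```

Emit:
{"method": "arm_command", "body": {
  "commands": [
    {"tx": 0.04, "ty": -0.1, "tz": 0, "twist": -0.01},
    {"tx": 0.08, "ty": -0.2, "tz": 0, "twist": -0.021},
    {"tx": 0.12, "ty": -0.32, "tz": 0, "twist": -0.021},
    {"tx": 0.16, "ty": -0.44, "tz": 0.04, "twist": -0.021},
    {"tx": 0.2, "ty": -0.56, "tz": 0.09, "twist": -0.021},
    {"tx": 0.22, "ty": -0.68, "tz": 0.14, "twist": -0.021},
    {"tx": 0.22, "ty": -0.76, "tz": 0.2, "twist": -0.021},
    {"tx": 0.22, "ty": -0.8, "tz": 0.224, "twist": -0.021}
  ]
}}

```text
t: 9.42
eef_pos: [0.4128, 0.0951, 0.0508]
ee_rot: [-3.141, -0.002, -3.118]
force: [0.1, -0.6, -1.0]
width: 0.0257
gripper_force: 49.9
```

```bash
cat > st.py <<'E'
from h import *
np.set_printoptions(precision=4,suppress=True)
U0=np.array([.6542,-.1252]);A=.0257
def tgt(ux,uy,z,yaw=np.pi+A,off=.118):
    "print tool shares to bring rod tip to unit coords; and current tip"
    s=get_state();ry=s["ee_rot"][2];p=s["eef_pos"];a=ry-np.pi
    c,d=np.cos(A),np.sin(A);Ru=np.array([[c,-d],[d,c]])
    tip=p[:2]+off*np.array([np.cos(a),np.sin(a)]);print("tip unit",Ru.T@(tip-U0),"z",p[2]+.012,"t",s["t"],"F",s["force"],"yaw",ry)
    t=U0+Ru@np.array([ux,uy])-off*np.array([np.cos(A),np.sin(A)])-p[:2]
    tx=np.array([np.cos(ry),np.sin(ry)]);ty=np.array([np.sin(ry),-np.cos(ry)])
    dy=(yaw-ry+np.pi)%(2*np.pi)-np.pi
    print("share",np.array([t@tx,t@ty,p[2]+.012-z])/.25,"twist",-dy/np.pi)
E
python3 -c "
from st import *
tgt(-.130,.045,.064)"
```

```text
tip unit [-0.1176  0.2262] z 0.06279455379683112 t 9.4167 F [ 0.0609 -0.5912 -1.0487] yaw -3.1177444221497703
share [ 0.0482 -0.7258 -0.0048] twist -0.0005894362395649431
```

Emit:
{"method": "arm_command", "body": {
  "commands": [
    {"tx": 0.03, "ty": -0.06, "tz": -0.005, "twist": 0},
    {"tx": 0.05, "ty": -0.16, "tz": -0.005, "twist": 0},
    {"tx": 0.05, "ty": -0.28, "tz": -0.005, "twist": 0},
    {"tx": 0.05, "ty": -0.4, "tz": -0.005, "twist": 0},
    {"tx": 0.05, "ty": -0.52, "tz": -0.005, "twist": 0},
    {"tx": 0.05, "ty": -0.64, "tz": -0.005, "twist": 0},
    {"tx": 0.05, "ty": -0.72, "tz": -0.005, "twist": 0},
    {"tx": 0.05, "ty": -0.726, "tz": -0.005, "twist": 0}
  ]
}}

```text
t: 10.08
eef_pos: [0.4068, -0.0862, 0.054]
ee_rot: [-3.141, 0.001, -3.118]
force: [-0.6, 0.1, -1.5]
width: 0.0257
gripper_force: 49.9
```

```bash
python3 - <<'E'
from st import *
tgt(-.103,.045,.064)
save("scene","s4")
for c in ["top"]:
    im=save(c,"t4")
cv2.imwrite("pics/t4c.png",cv2.resize(im[130:300,280:440,::-1],None,fx=3.5,fy=3.5))
E
```

```text
tip unit [-0.1283  0.045 ] z 0.06596267197521057 t 10.0833 F [-0.6136  0.1209 -1.4661] yaw -3.1184242936338955
share [-0.1011 -0.001   0.0079] twist -0.0008058460542965763
```

View pics/t4c.png

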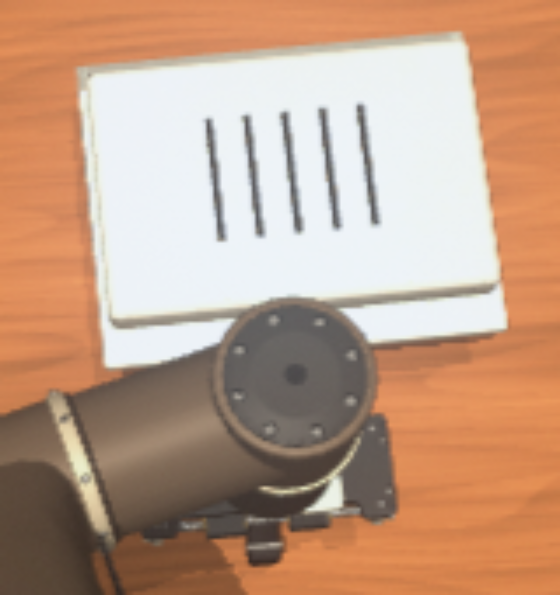

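The top view shows the gripper in front of the lip, well clear of the lid. Next is the first probe.

Emit:
{"method": "arm_command", "body": {
  "commands": [
    {"tx": -0.02, "ty": 0, "tz": 0.006, "twist": 0},
    {"tx": -0.04, "ty": 0, "tz": 0.006, "twist": 0},
    {"tx": -0.06, "ty": 0, "tz": 0.006, "twist": 0},
    {"tx": -0.075, "ty": 0, "tz": 0.006, "twist": 0},
    {"tx": -0.085, "ty": 0, "tz": 0.006, "twist": 0},
    {"tx": -0.095, "ty": 0, "tz": 0.006, "twist": 0},
    {"tx": -0.105, "ty": 0, "tz": 0.006, "twist": 0},
    {"tx": -0.11, "ty": 0, "tz": 0.006, "twist": 0}
  ]
}}

```text
t: 10.85
eef_pos: [0.4345, -0.0832, 0.0517]
ee_rot: [-3.142, -0.0, -3.116]
force: [0.3, -0.4, -1.5]
width: 0.0257
gripper_force: 49.9
```

```bash
python3 -c "
from st import *
tgt(-.103,.0385,.064);print(get_state()['moment'])"
```

```text
tip unit [-0.1005  0.0476] z 0.06374730193866505 t 10.85 F [ 0.3123 -0.3584 -1.5008] yaw -3.1161641556951563
share [ 0.0099 -0.0364 -0.001 ] twist -8.642180425681885e-05
[-0.066   0.0177  0.0159]
```

Emit:
{"method": "arm_command", "body": {
  "commands": [
    {"tx": -0.004, "ty": 0, "tz": 0, "twist": 0},
    {"tx": -0.008, "ty": 0, "tz": 0, "twist": 0},
    {"tx": -0.012, "ty": 0, "tz": 0, "twist": 0},
    {"tx": -0.016, "ty": 0, "tz": 0, "twist": 0},
    {"tx": -0.016, "ty": 0, "tz": 0, "twist": 0},
    {"tx": -0.016, "ty": 0, "tz": 0, "twist": 0},
    {"tx": -0.016, "ty": 0, "tz": 0, "twist": 0},
    {"tx": -0.016, "ty": 0, "tz": 0, "twist": 0}
  ]
}}

```text
t: 11.52
eef_pos: [0.4365, -0.0835, 0.0515]
ee_rot: [-3.141, -0.003, -3.117]
force: [-5.9, 1.2, 1.0]
width: 0.0259
gripper_force: 49.8
```

Emit:
{"method": "arm_command", "body": {
  "commands": [
    {"tx": 0.02, "ty": 0, "tz": 0, "twist": 0},
    {"tx": 0.02, "ty": -0.026, "tz": 0, "twist": 0},
    {"tx": 0.02, "ty": -0.026, "tz": 0, "twist": 0},
    {"tx": 0.01, "ty": -0.026, "tz": 0, "twist": 0},
    {"tx": 0, "ty": -0.026, "tz": 0, "twist": 0},
    {"tx": 0, "ty": -0.026, "tz": 0, "twist": 0},
    {"tx": 0, "ty": -0.026, "tz": 0, "twist": 0},
    {"tx": 0, "ty": -0.026, "tz": 0, "twist": 0}
  ]
}}

```text
t: 12.18
eef_pos: [0.4367, -0.0901, 0.0511]
ee_rot: [-3.141, -0.003, -3.117]
force: [-5.3, -0.6, -1.4]
width: 0.0256
gripper_force: 49.9
```

Emit:
{"method": "arm_command", "body": {
  "commands": [
    {"tx": 0.02, "ty": 0, "tz": 0, "twist": 0},
    {"tx": 0.02, "ty": -0.026, "tz": 0, "twist": 0},
    {"tx": 0.02, "ty": -0.026, "tz": 0, "twist": 0},
    {"tx": 0.01, "ty": -0.026, "tz": 0, "twist": 0},
    {"tx": 0, "ty": -0.026, "tz": 0, "twist": 0},
    {"tx": 0, "ty": -0.026, "tz": 0, "twist": 0},
    {"tx": 0, "ty": -0.026, "tz": 0, "twist": 0},
    {"tx": 0, "ty": -0.026, "tz": 0, "twist": 0}
  ]
}}

```text
t: 12.85
eef_pos: [0.4369, -0.0965, 0.0512]
ee_rot: [-3.141, -0.003, -3.117]
force: [-4.6, -0.9, -1.8]
width: 0.0257
gripper_force: 49.9
```

Emit:
{"method": "arm_command", "body": {
  "commands": [
    {"tx": 0.02, "ty": 0, "tz": 0, "twist": 0},
    {"tx": 0.02, "ty": -0.026, "tz": 0, "twist": 0},
    {"tx": 0.02, "ty": -0.026, "tz": 0, "twist": 0},
    {"tx": 0.01, "ty": -0.026, "tz": 0, "twist": 0},
    {"tx": 0, "ty": -0.026, "tz": 0, "twist": 0},
    {"tx": 0, "ty": -0.026, "tz": 0, "twist": 0},
    {"tx": 0, "ty": -0.026, "tz": 0, "twist": 0},
    {"tx": 0, "ty": -0.026, "tz": 0, "twist": 0}
  ]
}}

```text
t: 13.52
eef_pos: [0.4371, -0.103, 0.0512]
ee_rot: [-3.141, -0.003, -3.117]
force: [-6.0, -0.9, -2.9]
width: 0.0258
gripper_force: 49.9
```

Emit:
{"method": "arm_command", "body": {
  "commands": [
    {"tx": 0.02, "ty": 0, "tz": 0, "twist": 0},
    {"tx": 0.02, "ty": -0.026, "tz": 0, "twist": 0},
    {"tx": 0.02, "ty": -0.026, "tz": 0, "twist": 0},
    {"tx": 0.01, "ty": -0.026, "tz": 0, "twist": 0},
    {"tx": 0, "ty": -0.026, "tz": 0, "twist": 0},
    {"tx": 0, "ty": -0.026, "tz": 0, "twist": 0},
    {"tx": 0, "ty": -0.026, "tz": 0, "twist": 0},
    {"tx": 0, "ty": -0.026, "tz": 0, "twist": 0}
  ]
}}

```text
t: 14.18
eef_pos: [0.4373, -0.1095, 0.0512]
ee_rot: [-3.141, -0.003, -3.117]
force: [-4.9, -0.5, -3.0]
width: 0.0257
gripper_force: 50.0
```

Emit:
{"method": "arm_command", "body": {
  "commands": [
    {"tx": 0.02, "ty": 0, "tz": 0, "twist": 0},
    {"tx": 0.02, "ty": -0.026, "tz": 0, "twist": 0},
    {"tx": 0.02, "ty": -0.026, "tz": 0, "twist": 0},
    {"tx": 0.01, "ty": -0.026, "tz": 0, "twist": 0},
    {"tx": 0, "ty": -0.026, "tz": 0, "twist": 0},
    {"tx": 0, "ty": -0.026, "tz": 0, "twist": 0},
    {"tx": 0, "ty": -0.026, "tz": 0, "twist": 0},
    {"tx": 0, "ty": -0.026, "tz": 0, "twist": 0}
  ]
}}

```text
t: 14.85
eef_pos: [0.4374, -0.116, 0.0512]
ee_rot: [-3.141, -0.003, -3.117]
force: [-5.5, -1.1, -2.9]
width: 0.0254
gripper_force: 50.0
```

Emit:
{"method": "arm_command", "body": {
  "commands": [
    {"tx": 0.02, "ty": 0, "tz": 0, "twist": 0},
    {"tx": 0.02, "ty": -0.026, "tz": 0, "twist": 0},
    {"tx": 0.02, "ty": -0.026, "tz": 0, "twist": 0},
    {"tx": 0.01, "ty": -0.026, "tz": 0, "twist": 0},
    {"tx": 0, "ty": -0.026, "tz": 0, "twist": 0},
    {"tx": 0, "ty": -0.026, "tz": 0, "twist": 0},
    {"tx": 0, "ty": -0.026, "tz": 0, "twist": 0},
    {"tx": 0, "ty": -0.026, "tz": 0, "twist": 0}
  ]
}}

```text
t: 15.52
eef_pos: [0.4376, -0.1224, 0.0512]
ee_rot: [-3.142, -0.003, -3.117]
force: [-4.6, -0.5, -2.1]
width: 0.0257
gripper_force: 50.0
```

Emit:
{"method": "arm_command", "body": {
  "commands": [
    {"tx": 0.02, "ty": 0, "tz": 0, "twist": 0},
    {"tx": 0.02, "ty": -0.026, "tz": 0, "twist": 0},
    {"tx": 0.02, "ty": -0.026, "tz": 0, "twist": 0},
    {"tx": 0.01, "ty": -0.026, "tz": 0, "twist": 0},
    {"tx": 0, "ty": -0.026, "tz": 0, "twist": 0},
    {"tx": 0, "ty": -0.026, "tz": 0, "twist": 0},
    {"tx": 0, "ty": -0.026, "tz": 0, "twist": 0},
    {"tx": 0, "ty": -0.026, "tz": 0, "twist": 0}
  ]
}}

```text
t: 16.18
eef_pos: [0.4378, -0.1289, 0.0512]
ee_rot: [-3.142, -0.003, -3.117]
force: [-3.8, -0.3, -3.3]
width: 0.0259
gripper_force: 50.0
```

Emit:
{"method": "arm_command", "body": {
  "commands": [
    {"tx": 0.02, "ty": 0, "tz": 0, "twist": 0},
    {"tx": 0.02, "ty": -0.026, "tz": 0, "twist": 0},
    {"tx": 0.02, "ty": -0.026, "tz": 0, "twist": 0},
    {"tx": 0.01, "ty": -0.026, "tz": 0, "twist": 0},
    {"tx": 0, "ty": -0.026, "tz": 0, "twist": 0},
    {"tx": 0, "ty": -0.026, "tz": 0, "twist": 0},
    {"tx": 0, "ty": -0.026, "tz": 0, "twist": 0},
    {"tx": 0, "ty": -0.026, "tz": 0, "twist": 0}
  ]
}}

```text
t: 16.85
eef_pos: [0.438, -0.1354, 0.0512]
ee_rot: [-3.142, -0.003, -3.117]
force: [-5.3, -0.9, -2.3]
width: 0.0259
gripper_force: 50.0
```

Emit:
{"method": "arm_command", "body": {
  "commands": [
    {"tx": 0.02, "ty": 0, "tz": 0, "twist": 0},
    {"tx": 0.02, "ty": -0.026, "tz": 0, "twist": 0},
    {"tx": 0.02, "ty": -0.026, "tz": 0, "twist": 0},
    {"tx": 0.01, "ty": -0.026, "tz": 0, "twist": 0},
    {"tx": 0, "ty": -0.026, "tz": 0, "twist": 0},
    {"tx": 0, "ty": -0.026, "tz": 0, "twist": 0},
    {"tx": 0, "ty": -0.026, "tz": 0, "twist": 0},
    {"tx": 0, "ty": -0.026, "tz": 0, "twist": 0}
  ]
}}

```text
t: 17.52
eef_pos: [0.4381, -0.1418, 0.0512]
ee_rot: [3.142, -0.003, -3.117]
force: [-5.2, -1.0, -2.0]
width: 0.0257
gripper_force: 50.0
```

Emit:
{"method": "arm_command", "body": {
  "commands": [
    {"tx": 0.02, "ty": 0, "tz": 0, "twist": 0},
    {"tx": 0.02, "ty": -0.026, "tz": 0, "twist": 0},
    {"tx": 0.02, "ty": -0.026, "tz": 0, "twist": 0},
    {"tx": 0.01, "ty": -0.026, "tz": 0, "twist": 0},
    {"tx": 0, "ty": -0.026, "tz": 0, "twist": 0},
    {"tx": 0, "ty": -0.026, "tz": 0, "twist": 0},
    {"tx": 0, "ty": -0.026, "tz": 0, "twist": 0},
    {"tx": 0, "ty": -0.026, "tz": 0, "twist": 0}
  ]
}}

```text
t: 18.18
eef_pos: [0.4383, -0.1483, 0.0512]
ee_rot: [3.141, -0.003, -3.117]
force: [-5.3, -0.0, -3.9]
width: 0.0256
gripper_force: 50.0
```

```bash
python3 -c "
from st import *
tgt(-.103,.0,.064);print(get_state()['moment'])"
```

```text
tip unit [-0.0985 -0.0177] z 0.06316015504374956 t 18.1833 F [-5.2746 -0.03   -3.8726] yaw -3.1170337602106013
share [ 0.0183  0.0703 -0.0034] twist -0.00036322551859318256
[-0.2977  1.9238 -0.1041]
```

Emit:
{"method": "arm_command", "body": {
  "commands": [
    {"tx": 0.02, "ty": 0, "tz": 0, "twist": 0},
    {"tx": 0.02, "ty": -0.026, "tz": 0, "twist": 0},
    {"tx": 0.02, "ty": -0.026, "tz": 0, "twist": 0},
    {"tx": 0.01, "ty": -0.026, "tz": 0, "twist": 0},
    {"tx": 0, "ty": -0.026, "tz": 0, "twist": 0},
    {"tx": 0, "ty": -0.026, "tz": 0, "twist": 0},
    {"tx": 0, "ty": -0.026, "tz": 0, "twist": 0},
    {"tx": 0, "ty": -0.026, "tz": 0, "twist": 0}
  ]
}}

```text
t: 18.85
eef_pos: [0.4403, -0.1547, 0.0519]
ee_rot: [-3.142, 0.0, -3.116]
force: [0.3, -0.9, -0.3]
width: 0.0258
gripper_force: 50.0
```

Emit:
{"method": "arm_command", "body": {
  "commands": [
    {"tx": 0.02, "ty": 0, "tz": 0, "twist": 0},
    {"tx": 0.02, "ty": -0.026, "tz": 0, "twist": 0},
    {"tx": 0.02, "ty": -0.026, "tz": 0, "twist": 0},
    {"tx": 0.01, "ty": -0.026, "tz": 0, "twist": 0},
    {"tx": 0, "ty": -0.026, "tz": 0, "twist": 0},
    {"tx": 0, "ty": -0.026, "tz": 0, "twist": 0},
    {"tx": 0, "ty": -0.026, "tz": 0, "twist": 0},
    {"tx": 0, "ty": -0.026, "tz": 0, "twist": 0}
  ]
}}

```text
t: 19.52
eef_pos: [0.4402, -0.1611, 0.0517]
ee_rot: [3.142, -0.0, -3.116]
force: [0.0, 0.5, -0.8]
width: 0.0253
gripper_force: 50.0
```

Emit:
{"method": "arm_command", "body": {
  "commands": [
    {"tx": 0.02, "ty": 0, "tz": 0, "twist": 0},
    {"tx": 0.02, "ty": -0.026, "tz": 0, "twist": 0},
    {"tx": 0.02, "ty": -0.026, "tz": 0, "twist": 0},
    {"tx": 0.01, "ty": -0.026, "tz": 0, "twist": 0},
    {"tx": 0, "ty": -0.026, "tz": 0, "twist": 0},
    {"tx": 0, "ty": -0.026, "tz": 0, "twist": 0},
    {"tx": 0, "ty": -0.026, "tz": 0, "twist": 0},
    {"tx": 0, "ty": -0.026, "tz": 0, "twist": 0}
  ]
}}

```text
t: 20.18
eef_pos: [0.4391, -0.1676, 0.0512]
ee_rot: [3.141, -0.002, -3.117]
force: [-3.1, 0.7, -3.3]
width: 0.0257
gripper_force: 50.0
```

The slot is found, centred near TCP y = −0.158. I go back to it and push in.

Emit:
{"method": "arm_command", "body": {
  "commands": [
    {"tx": 0.02, "ty": 0, "tz": 0, "twist": 0},
    {"tx": 0.02, "ty": 0.038, "tz": 0, "twist": 0},
    {"tx": 0.02, "ty": 0.038, "tz": 0, "twist": 0},
    {"tx": 0.01, "ty": 0.038, "tz": 0, "twist": 0},
    {"tx": 0, "ty": 0.038, "tz": 0, "twist": 0},
    {"tx": -0.01, "ty": 0.038, "tz": 0, "twist": 0},
    {"tx": -0.02, "ty": 0.038, "tz": 0, "twist": 0},
    {"tx": -0.03, "ty": 0.038, "tz": 0, "twist": 0}
  ]
}}

```text
t: 20.85
eef_pos: [0.4481, -0.1581, 0.0518]
ee_rot: [-3.142, 0.0, -3.116]
force: [0.4, 0.3, -1.5]
width: 0.0258
gripper_force: 50.0
```

Emit:
{"method": "arm_command", "body": {
  "commands": [
    {"tx": -0.01, "ty": 0, "tz": 0, "twist": 0},
    {"tx": -0.02, "ty": 0, "tz": 0, "twist": 0},
    {"tx": -0.03, "ty": 0, "tz": 0, "twist": 0},
    {"tx": -0.04, "ty": 0, "tz": 0, "twist": 0},
    {"tx": -0.05, "ty": 0, "tz": 0, "twist": 0},
    {"tx": -0.06, "ty": 0, "tz": 0, "twist": 0},
    {"tx": -0.06, "ty": 0, "tz": 0, "twist": 0},
    {"tx": -0.06, "ty": 0, "tz": 0, "twist": 0}
  ]
}}

```text
t: 21.52
eef_pos: [0.4601, -0.1578, 0.0508]
ee_rot: [3.141, -0.005, -3.117]
force: [-5.6, -0.4, -1.7]
width: 0.0256
gripper_force: 50.0
```

```bash
python3 - <<'E'
from st import *
tgt(-.130,-.1,.064)
im=save("scene","s5");a=cv2.imread("pics/s4.png")
o=np.vstack([cv2.resize(q[195:345,165:335],None,fx=2,fy=2) for q in(a,im[:,:,::-1])]);cv2.imwrite("pics/s5c.png",o)
E
```

```text
tip unit [-0.0769 -0.0278] z 0.06282514974586689 t 21.5167 F [-5.6066 -0.4152 -1.7178] yaw -3.1174365973727967
share [ 0.2121 -0.2898 -0.0047] twist -0.0004914525698420467
```

View pics/s5c.png

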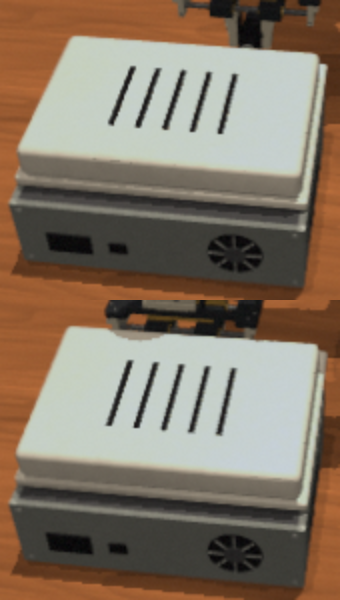

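The lower crop (now) shows the lid's front edge already higher than in the upper one (before). I push 1 mm deeper and check again.

Emit:
{"method": "arm_command", "body": {
  "commands": [
    {"tx": -0.004, "ty": 0, "tz": 0, "twist": 0},
    {"tx": -0.006, "ty": 0, "tz": 0, "twist": 0},
    {"tx": -0.006, "ty": 0, "tz": 0, "twist": 0},
    {"tx": -0.006, "ty": 0, "tz": 0, "twist": 0},
    {"tx": -0.006, "ty": 0, "tz": 0, "twist": 0},
    {"tx": -0.006, "ty": 0, "tz": 0, "twist": 0},
    {"tx": -0.006, "ty": 0, "tz": 0, "twist": 0},
    {"tx": -0.006, "ty": 0, "tz": 0, "twist": 0}
  ]
}}

```text
t: 22.23
eef_pos: [0.4614, -0.1578, 0.0508]
ee_rot: [3.141, -0.005, -3.117]
force: [-6.3, -0.1, -2.7]
width: 0.0259
gripper_force: 50.0
```

```bash
python3 - <<'E'
from fit import *
import st
st.tgt(-.130,-.05,.064)
im=save("scene","s6")
# predicted lid thick-part top corners for angles
p=[.6542,-.1252,.0257];a=p[2]
def W(x,y,z): return [p[0]+np.cos(a)*x-np.sin(a)*y,p[1]+np.sin(a)*x+np.cos(a)*y,z]
d=im[:,:,::-1].copy()
for th,col in((0,(255,0,255)),(.12,(0,160,0))):
    uv=[]
    for y in(-.16,.16):
        dx,dz=-.195,.054
        x=.08+dx*np.cos(th)+dz*np.sin(th);z=.102-dx*np.sin(th)+dz*np.cos(th);uv.append(tuple(int(v) for v in proj("scene",W(x,y,z))))
    print(th,uv);cv2.line(d,uv[0],uv[1],col,1)
cv2.imwrite("pics/s6c.png",cv2.resize(d[195:345,165:335],None,fx=3,fy=3,interpolation=cv2.INTER_NEAREST))
E
```

```text
tip unit [-0.0755 -0.0278] z 0.06280682722711033 t 22.2333 F [-6.2983 -0.1267 -2.7016] yaw -3.117470954996874
share [ 0.2177 -0.0897 -0.0048] twist -0.0005023889412516471
0 [(197, 210), (328, 219)]
0.12 [(195, 204), (328, 214)]
```

View pics/s6c.png

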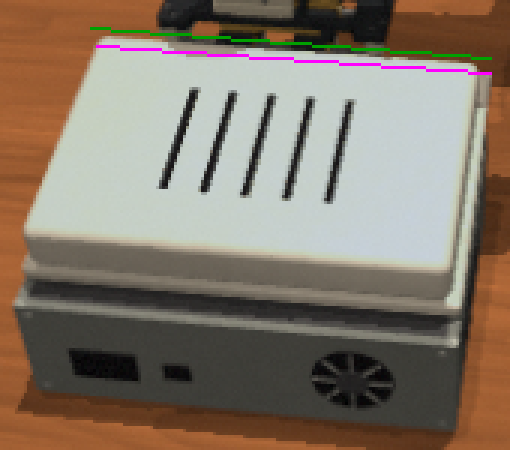

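The lid edge has moved up about 5.7 px against a predicted 6 px for 0.12 rad, so the lid is ajar. I withdraw the rod.

Emit:
{"method": "arm_command", "body": {
  "commands": [
    {"tx": 0.02, "ty": 0, "tz": 0, "twist": 0},
    {"tx": 0.05, "ty": 0, "tz": 0, "twist": 0},
    {"tx": 0.09, "ty": 0, "tz": 0, "twist": 0},
    {"tx": 0.13, "ty": 0, "tz": 0, "twist": 0},
    {"tx": 0.17, "ty": 0, "tz": 0, "twist": 0},
    {"tx": 0.2, "ty": 0, "tz": 0, "twist": 0},
    {"tx": 0.218, "ty": 0, "tz": 0, "twist": 0},
    {"tx": 0.218, "ty": 0, "tz": 0, "twist": 0}
  ]
}}

```text
t: 22.95
eef_pos: [0.4088, -0.159, 0.0521]
ee_rot: [3.141, 0.001, -3.116]
force: [-0.5, -0.2, -1.2]
width: 0.0258
gripper_force: 50.0
```

Emit:
{"method": "arm_command", "body": {
  "commands": [
    {"tx": 0, "ty": 0.08, "tz": 0, "twist": 0},
    {"tx": 0, "ty": 0.2, "tz": 0, "twist": 0},
    {"tx": 0, "ty": 0.34, "tz": 0, "twist": 0},
    {"tx": 0, "ty": 0.48, "tz": 0, "twist": 0},
    {"tx": 0, "ty": 0.62, "tz": 0, "twist": 0},
    {"tx": 0, "ty": 0.76, "tz": 0, "twist": 0},
    {"tx": 0, "ty": 0.9, "tz": 0, "twist": 0},
    {"tx": 0, "ty": 1.0, "tz": 0, "twist": 0}
  ]
}}

```text
t: 23.62
eef_pos: [0.404, 0.094, 0.0523]
ee_rot: [3.14, 0.002, -3.115]
force: [1.2, -0.4, -1.2]
width: 0.0258
gripper_force: 50.0
```

```bash
python3 - <<'E'
from st import *
s=get_state();p=s["eef_pos"];ry=s["ee_rot"][2];t=np.array([.4778,.2954])-p[:2]
print(p,ry,s["force"],t@[np.cos(ry),np.sin(ry)]/.25,t@[np.sin(ry),-np.cos(ry)]/.25,(p[2]-.0085)/.25)
E
```

```text
[0.404  0.094  0.0523] -3.1148141448579523 [ 1.1778 -0.3548 -1.2165] -0.31672394103372603 0.7972259805176162 0.1753309267417198
```

Emit:
{"method": "arm_command", "body": {
  "commands": [
    {"tx": 0, "ty": 0.12, "tz": -0.03, "twist": 0},
    {"tx": -0.05, "ty": 0.24, "tz": -0.03, "twist": 0},
    {"tx": -0.12, "ty": 0.36, "tz": -0.03, "twist": 0},
    {"tx": -0.2, "ty": 0.48, "tz": -0.03, "twist": 0},
    {"tx": -0.28, "ty": 0.6, "tz": -0.03, "twist": 0},
    {"tx": -0.317, "ty": 0.7, "tz": -0.03, "twist": 0},
    {"tx": -0.317, "ty": 0.77, "tz": -0.03, "twist": 0},
    {"tx": -0.317, "ty": 0.797, "tz": -0.03, "twist": 0}
  ]
}}

```text
t: 24.28
eef_pos: [0.4781, 0.2947, 0.0589]
ee_rot: [3.141, 0.0, -3.115]
force: [-0.5, -0.2, -1.4]
width: 0.0255
gripper_force: 50.0
```

Emit:
{"method": "arm_command", "body": {
  "commands": [
    {"tx": 0, "ty": 0, "tz": 0, "twist": 0},
    {"tx": 0, "ty": 0, "tz": 0.05, "twist": 0},
    {"tx": 0, "ty": 0, "tz": 0.1, "twist": 0},
    {"tx": 0, "ty": 0, "tz": 0.14, "twist": 0},
    {"tx": 0, "ty": 0, "tz": 0.17, "twist": 0},
    {"tx": 0, "ty": 0, "tz": 0.19, "twist": 0},
    {"tx": 0, "ty": 0, "tz": 0.2, "twist": 0},
    {"tx": 0, "ty": 0, "tz": 0.2, "twist": 0}
  ]
}}

```text
t: 24.95
eef_pos: [0.4773, 0.2917, 0.0089]
ee_rot: [-3.141, -0.001, -3.117]
force: [-0.0, 0.7, 0.1]
width: 0.0255
gripper_force: 50.0
```

Emit:
{"method": "arm_command", "body": {
  "commands": [
    {"tx": 0, "ty": 0, "tz": 0.002, "twist": 0},
    {"tx": 0, "ty": 0, "tz": 0.002, "twist": 0},
    {"tx": 0, "ty": 0, "tz": 0.002, "twist": 0},
    {"tx": 0, "ty": 0, "tz": 0.002, "twist": 0},
    {"tx": 0, "ty": 0, "tz": 0.002, "twist": 0},
    {"tx": 0, "ty": 0, "tz": 0.002, "twist": 0},
    {"tx": 0, "ty": 0, "tz": 0.002, "twist": 0},
    {"tx": 0, "ty": 0, "tz": 0.002, "twist": 0}
  ],
  "claw": 0.55
}}

```text
t: 25.62
eef_pos: [0.4775, 0.2922, 0.0089]
ee_rot: [3.142, 0.0, -3.116]
force: [0.6, -0.4, 0.3]
width: 0.048
gripper_force: 0.0
```

Emit:
{"method": "arm_command", "body": {
  "commands": [
    {"tx": 0, "ty": 0, "tz": -0.04, "twist": 0},
    {"tx": 0, "ty": 0, "tz": -0.1, "twist": 0},
    {"tx": 0, "ty": 0, "tz": -0.2, "twist": 0},
    {"tx": 0, "ty": 0, "tz": -0.32, "twist": 0},
    {"tx": 0, "ty": 0, "tz": -0.44, "twist": 0},
    {"tx": 0, "ty": 0, "tz": -0.56, "twist": 0},
    {"tx": 0, "ty": 0, "tz": -0.64, "twist": 0},
    {"tx": 0, "ty": 0, "tz": -0.66, "twist": 0}
  ]
}}

```text
t: 26.28
eef_pos: [0.479, 0.2934, 0.179]
ee_rot: [3.137, 0.005, -3.116]
force: [0.6, 0.8, -0.2]
width: 0.0483
gripper_force: 0.0
```

```bash
python3 - <<'E'
from h import *
np.set_printoptions(precision=4,suppress=True)
s=get_state();print(s["t"],s["eef_pos"],s["ee_rot"],s["force"])
calibration("wrist");im=save("wrist","w7")
for n,z in[("rod_handle",.02),("rod_tip",.02),("tray",0)]:
    for r in spot_point(n,"wrist")[:2]: print(n,r["uv"],r["score"],atz("wrist",r["uv"],z))
sc=save("scene","s7")
o=np.hstack([cv2.resize(im,(400,300)),sc[190:340,165:365].repeat(2,0).repeat(2,1)]);cv2.imwrite("pics/c7.png",o[:,:,::-1])
E
```

```text
26.2833 [0.479  0.2934 0.179 ] [ 3.1371  0.0052 -3.1158] [ 0.5712  0.8179 -0.1822]
rod_handle [532.7, 143.5] 0.72 [0.4079 0.4801 0.02  ]
rod_tip [316.9, 324.8] 0.83 [0.5944 0.2941 0.02  ]
rod_tip [526.4, 278.1] 0.67 [0.5374 0.5015 0.02  ]
tray [320.2, 247.0] 0.73 [0.5166 0.2956 0.    ]
```

View pics/c7.png

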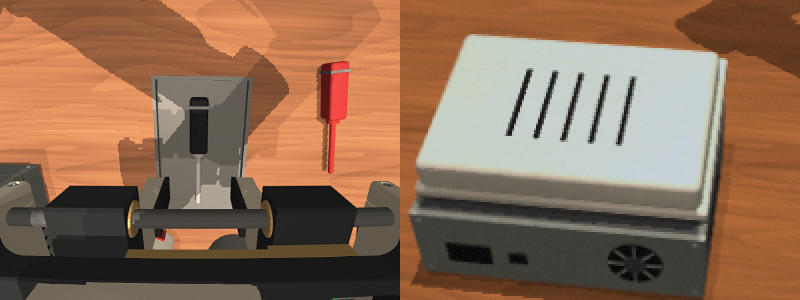

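The rod lies in the tray, with handle and shaft inside the walls in the wrist view, and the lid is still ajar. I move in front of the lip with the fingers below its edge.

Emit:
{"method": "arm_command", "body": {
  "commands": [
    {"tx": 0, "ty": -0.08, "tz": 0, "twist": 0},
    {"tx": 0.01, "ty": -0.2, "tz": 0, "twist": 0},
    {"tx": 0.02, "ty": -0.34, "tz": 0, "twist": 0},
    {"tx": 0.02, "ty": -0.48, "tz": 0, "twist": 0},
    {"tx": 0.02, "ty": -0.62, "tz": 0, "twist": 0},
    {"tx": 0.03, "ty": -0.76, "tz": 0, "twist": 0},
    {"tx": 0.03, "ty": -0.9, "tz": 0, "twist": 0},
    {"tx": 0.03, "ty": -1.0, "tz": 0, "twist": 0}
  ],
  "claw": 0,
  "grip_force": 20
}}

```text
t: 27.2
eef_pos: [0.4749, 0.0394, 0.1725]
ee_rot: [-3.14, -0.003, -3.117]
force: [0.5, 0.7, 0.6]
width: 0.0019
gripper_force: 0.0
```

Emit:
{"method": "arm_command", "body": {
  "commands": [
    {"tx": 0, "ty": -0.12, "tz": 0, "twist": 0},
    {"tx": 0.01, "ty": -0.26, "tz": 0, "twist": 0},
    {"tx": 0.01, "ty": -0.4, "tz": 0, "twist": 0},
    {"tx": 0.01, "ty": -0.54, "tz": 0, "twist": 0},
    {"tx": 0.01, "ty": -0.64, "tz": 0.06, "twist": 0},
    {"tx": 0.01, "ty": -0.69, "tz": 0.14, "twist": 0},
    {"tx": 0.01, "ty": -0.69, "tz": 0.22, "twist": 0},
    {"tx": 0.01, "ty": -0.69, "tz": 0.26, "twist": 0}
  ]
}}

```text
t: 27.87
eef_pos: [0.4758, -0.1315, 0.1054]
ee_rot: [3.142, -0.005, -3.119]
force: [-0.3, -0.0, -0.4]
width: 0.0002
gripper_force: 0.0
```

Emit:
{"method": "arm_command", "body": {
  "commands": [
    {"tx": -0.02, "ty": 0, "tz": 0, "twist": 0},
    {"tx": -0.03, "ty": 0, "tz": 0, "twist": 0},
    {"tx": -0.04, "ty": 0, "tz": 0, "twist": 0},
    {"tx": -0.05, "ty": 0, "tz": 0, "twist": 0},
    {"tx": -0.06, "ty": 0, "tz": 0, "twist": 0},
    {"tx": -0.07, "ty": 0, "tz": 0, "twist": 0},
    {"tx": -0.08, "ty": 0, "tz": 0, "twist": 0},
    {"tx": -0.08, "ty": 0, "tz": 0, "twist": 0}
  ]
}}

```text
t: 28.53
eef_pos: [0.4988, -0.1298, 0.1091]
ee_rot: [-3.142, 0.001, -3.116]
force: [0.2, 0.0, -0.8]
width: 0.0005
gripper_force: 0.0
```

```bash
python3 - <<'E'
from st import *
tgt(-.130,0,.126,off=0)
E
```

```text
tip unit [-0.1554 -0.0007] z 0.12114341385177345 t 28.5333 F [ 0.1677  0.0109 -0.752 ] yaw -3.1160933657432905
share [-0.1018  0.0026 -0.0194] twist -6.388866273520503e-05
```

Emit:
{"method": "arm_command", "body": {
  "commands": [
    {"tx": -0.006, "ty": 0, "tz": -0.012, "twist": 0},
    {"tx": -0.012, "ty": 0, "tz": -0.012, "twist": 0},
    {"tx": -0.018, "ty": 0, "tz": -0.012, "twist": 0},
    {"tx": -0.024, "ty": 0, "tz": -0.012, "twist": 0},
    {"tx": -0.03, "ty": 0, "tz": -0.012, "twist": 0},
    {"tx": -0.036, "ty": 0, "tz": -0.012, "twist": 0},
    {"tx": -0.04, "ty": 0, "tz": -0.012, "twist": 0},
    {"tx": -0.04, "ty": 0, "tz": -0.012, "twist": 0}
  ]
}}

```text
t: 29.2
eef_pos: [0.5043, -0.1299, 0.1105]
ee_rot: [3.141, -0.007, -3.118]
force: [-9.8, 2.0, 3.7]
width: 0.0007
gripper_force: 5.1
```

Emit:
{"method": "arm_command", "body": {
  "commands": [
    {"tx": -0.01, "ty": 0, "tz": -0.01, "twist": 0},
    {"tx": -0.014, "ty": 0, "tz": -0.03, "twist": 0},
    {"tx": -0.018, "ty": 0, "tz": -0.06, "twist": 0},
    {"tx": -0.024, "ty": 0, "tz": -0.09, "twist": 0},
    {"tx": -0.032, "ty": 0, "tz": -0.12, "twist": 0},
    {"tx": -0.044, "ty": 0, "tz": -0.157, "twist": 0},
    {"tx": -0.044, "ty": 0, "tz": -0.157, "twist": 0},
    {"tx": -0.044, "ty": 0, "tz": -0.157, "twist": 0}
  ]
}}

```text
t: 29.87
eef_pos: [0.5125, -0.1297, 0.1488]
ee_rot: [3.141, -0.013, -3.118]
force: [-16.0, 0.5, 0.5]
width: 0.0009
gripper_force: 8.8
```

```bash
cat > lid.py <<'E'
from fit import *
p=[.6542,-.1252,.0257];a=p[2]
def W(x,y,z): return [p[0]+np.cos(a)*x-np.sin(a)*y,p[1]+np.sin(a)*x+np.cos(a)*y,z]
def show(name,ths):
    im=save("scene",name)[:,:,::-1];d=cv2.resize(im,None,fx=2,fy=2)
    for th,col in ths:
        q=[]
        for y in(-.16,.16):
            for dx,dz in((-.223,0),(-.195,.054)):
                q.append(tuple(int(2*v) for v in proj("scene",W(.08+dx*np.cos(th)+dz*np.sin(th),y,.102-dx*np.sin(th)+dz*np.cos(th)))))
        cv2.line(d,q[1],q[3],col,1);cv2.line(d,q[0],q[2],col,1)
    cv2.imwrite(f"pics/{name}c.png",d[140:700,260:760])
E
python3 -c "
from lid import *
s=get_state();print(s['eef_pos'],s['force'])
show('l1',[(.12,(0,160,0)),(.3,(255,0,255))])"
```

```text
[ 0.5125 -0.1297  0.1488] [-15.9965   0.5039   0.4637]
```

View pics/l1c.png

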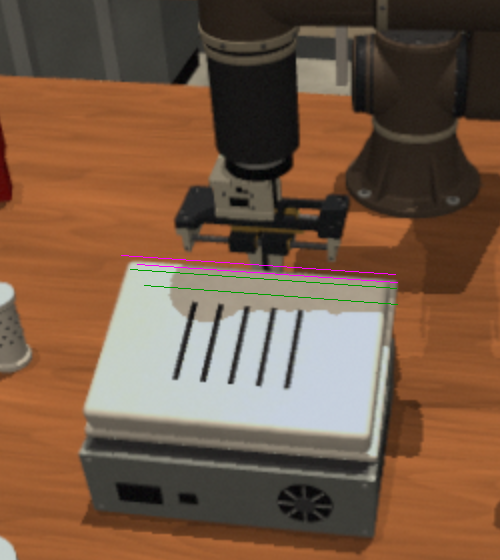

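The lid edge sits close to the 0.3 rad overlay line, so it is following the fingers. I continue along the arc; no picture views remain, so from here I check by numbers.

Emit:
{"method": "arm_command", "body": {
  "commands": [
    {"tx": -0.016, "ty": 0, "tz": -0.042, "twist": 0},
    {"tx": -0.033, "ty": 0, "tz": -0.084, "twist": 0},
    {"tx": -0.052, "ty": 0, "tz": -0.125, "twist": 0},
    {"tx": -0.072, "ty": 0, "tz": -0.164, "twist": 0},
    {"tx": -0.095, "ty": 0, "tz": -0.203, "twist": 0},
    {"tx": -0.12, "ty": 0, "tz": -0.24, "twist": 0},
    {"tx": -0.147, "ty": 0, "tz": -0.277, "twist": 0},
    {"tx": -0.176, "ty": 0, "tz": -0.311, "twist": 0}
  ]
}}

```text
t: 30.58
eef_pos: [0.5569, -0.1288, 0.2287]
ee_rot: [3.141, -0.012, -3.117]
force: [-23.0, 4.5, 16.7]
width: 0.0003
gripper_force: 11.7
```

```bash
python3 -c "
from lid import *
s=get_state();print(s['t'],s['eef_pos'],s['force'])
show('l2',[])
r=spot_point('lip','scene');print([(q['uv'],q['score']) for q in r[:2]])
for th in(.12,.5,.6,.7,.8): print(th,proj('scene',W(.08-.223*np.cos(th),0,.102+.223*np.sin(th))))"
```

```text
30.5833 [ 0.5569 -0.1288  0.2287] [-22.995    4.4746  16.7407]
[([256.2, 190.3], 0.96), ([244.5, 290.8], 0.29)]
0.12 [264.5834 217.4758]
0.5 [260.3474 196.9867]
0.6 [258.7765 193.1197]
0.7 [257.0158 190.0249]
0.8 [255.0685 187.7774]
```

Emit:
{"method": "arm_command", "body": {
  "commands": [
    {"tx": -0.022, "ty": 0, "tz": -0.038, "twist": 0},
    {"tx": -0.05, "ty": 0, "tz": -0.072, "twist": 0},
    {"tx": -0.082, "ty": 0, "tz": -0.104, "twist": 0},
    {"tx": -0.116, "ty": 0, "tz": -0.132, "twist": 0},
    {"tx": -0.152, "ty": 0, "tz": -0.158, "twist": 0},
    {"tx": -0.188, "ty": 0, "tz": -0.185, "twist": 0},
    {"tx": -0.227, "ty": 0, "tz": -0.208, "twist": 0},
    {"tx": -0.266, "ty": 0, "tz": -0.229, "twist": 0}
  ]
}}

```text
t: 31.35
eef_pos: [0.6298, -0.1267, 0.286]
ee_rot: [3.141, -0.001, -3.117]
force: [-0.6, -0.3, -1.3]
width: 0.0005
gripper_force: 0.5
```

```bash
python3 -c "
from lid import *
s=get_state();print(s['t'],s['eef_pos'],s['force'])
show('l3',[])
r=spot_point('lip','scene');print([(q['uv'],q['score']) for q in r[:2]])
for th in(.9,1,1.1,1.2,1.3): print(th,proj('scene',W(.08-.223*np.cos(th),0,.102+.223*np.sin(th))))"
```

```text
31.35 [ 0.6298 -0.1267  0.286 ] [-0.6251 -0.2719 -1.3366]
[([244.8, 185.2], 0.87)]
0.9 [252.9404 186.4528]
1 [250.6408 186.1261]
1.1 [248.1824 186.869 ]
1.2 [245.5827 188.7471]
1.3 [242.8641 191.8162]
```

Emit:
{"method": "arm_command", "body": {
  "commands": [
    {"tx": -0.05, "ty": 0, "tz": -0.02, "twist": 0},
    {"tx": -0.1, "ty": 0, "tz": -0.04, "twist": 0},
    {"tx": -0.15, "ty": 0, "tz": -0.055, "twist": 0},
    {"tx": -0.2, "ty": 0, "tz": -0.07, "twist": 0},
    {"tx": -0.25, "ty": 0, "tz": -0.08, "twist": 0},
    {"tx": -0.3, "ty": 0, "tz": -0.085, "twist": 0},
    {"tx": -0.35, "ty": 0, "tz": -0.085, "twist": 0},
    {"tx": -0.38, "ty": 0, "tz": -0.085, "twist": 0}
  ]
}}

```text
t: 32.12
eef_pos: [0.7251, -0.1242, 0.3065]
ee_rot: [3.141, -0.001, -3.116]
force: [-0.1, -0.0, -0.4]
width: 0.0003
gripper_force: 0.0
```

```bash
python3 -c "
from lid import *
s=get_state();print(s['t'],s['eef_pos'],s['force'],s['q'])
show('l4',[])
r=spot_point('lip','scene');print([(q['uv'],q['score']) for q in r[:2]])
for th in(1.1,1.3,1.5,1.7,1.85): print(th,proj('scene',W(.08-.223*np.cos(th),0,.102+.223*np.sin(th))))"
```

```text
32.1167 [ 0.7251 -0.1242  0.3065] [-0.0503 -0.0007 -0.3824] [ 0.0941  0.4302  0.2982 -0.0002 -1.4395 -1.6396]
[([225.5, 221.3], 0.93)]
1.1 [248.1824 186.869 ]
1.3 [242.8641 191.8162]
1.5 [237.1869 201.6788]
1.7 [231.442  216.5482]
1.85 [227.3111 230.7982]
```

The lip now reads close to the open stop. I back the arm off and verify everything.

Emit:
{"method": "arm_command", "body": {
  "commands": [
    {"tx": 0.08, "ty": 0, "tz": 0, "twist": 0},
    {"tx": 0.2, "ty": 0, "tz": 0, "twist": 0},
    {"tx": 0.34, "ty": 0, "tz": 0, "twist": 0},
    {"tx": 0.48, "ty": 0, "tz": 0, "twist": 0},
    {"tx": 0.62, "ty": 0, "tz": 0, "twist": 0},
    {"tx": 0.75, "ty": 0, "tz": 0, "twist": 0},
    {"tx": 0.85, "ty": 0, "tz": 0, "twist": 0},
    {"tx": 0.9, "ty": 0, "tz": 0, "twist": 0}
  ]
}}

```text
t: 32.88
eef_pos: [0.496, -0.1302, 0.3081]
ee_rot: [3.141, 0.002, -3.117]
force: [-0.0, -0.9, 1.7]
width: 0.0006
gripper_force: 0.0
```

Emit:
{"method": "arm_command", "body": {
  "commands": [
    {"tx": 0, "ty": 0, "tz": 0, "twist": 0},
    {"tx": 0, "ty": 0, "tz": 0, "twist": 0},
    {"tx": 0, "ty": 0, "tz": 0, "twist": 0},
    {"tx": 0, "ty": 0, "tz": 0, "twist": 0},
    {"tx": 0, "ty": 0, "tz": 0, "twist": 0},
    {"tx": 0, "ty": 0, "tz": 0, "twist": 0},
    {"tx": 0, "ty": 0, "tz": 0, "twist": 0},
    {"tx": 0, "ty": 0, "tz": 0, "twist": 0}
  ]
}}

```text
t: 33.55
eef_pos: [0.4999, -0.1299, 0.3069]
ee_rot: [-3.142, -0.001, -3.116]
force: [-0.2, 0.2, -0.7]
width: 0.0006
gripper_force: 0.0
```

```bash
python3 -c "
from lid import *
s=get_state();print(s['t'],s['eef_pos'],s['force'])
show('l5',[])
r=spot_point('lip','scene');print([(q['uv'],q['score']) for q in r[:2]])
save('top','t5')
for c in('scene','top'):
  for n in('lighthouse','ring','canister','rod_handle','rod_tip'):
    for q in spot_point(n,c)[:3]: print(c,n,np.round(q['uv'],1),round(q['score'],2),atz(c,q['uv'],.02 if 'rod' in n else 0))"
```

```text
33.55 [ 0.4999 -0.1299  0.3069] [-0.1873  0.1761 -0.6613]
[]
scene lighthouse [398.2 323.7] 0.83 [0.6978 0.2169 0.    ]
scene ring [460.8 335.8] 0.63 [ 0.7152  0.359  -0.    ]
scene canister [138.8 251.8] 0.56 [ 0.548  -0.4788  0.    ]
scene rod_handle [498.6 242.7] 0.82 [0.3942 0.4899 0.02  ]
scene rod_handle [432.9 205. ] 0.69 [0.244  0.3179 0.02  ]
scene rod_handle [429.6 253.4] 0.55 [0.4652 0.2967 0.02  ]
scene rod_tip [514.2 284.8] 0.75 [0.5541 0.5035 0.02  ]
scene rod_tip [396.8 215.9] 0.64 [0.3141 0.2098 0.02  ]
scene rod_tip [430.3 287.5] 0.59 [0.5909 0.2923 0.02  ]
top lighthouse [244.3 186.3] 0.66 [0.7015 0.2184 0.    ]
top lighthouse [220.8 265.2] 0.59 [0.4642 0.2969 0.    ]
top ring [197.  183.5] 0.55 [0.7211 0.3614 0.    ]
top canister [484.1 219.5] 0.81 [ 0.5452 -0.4914  0.    ]
top rod_handle [151.  289.3] 0.91 [0.4046 0.496  0.02  ]
top rod_handle [224.  264.2] 0.76 [0.4626 0.2839 0.02  ]
top rod_handle [214.7 343.5] 0.63 [0.2385 0.3175 0.02  ]
top rod_tip [149.2 249. ] 0.87 [0.5235 0.5008 0.02  ]
top rod_tip [221.4 216.6] 0.83 [0.6058 0.287  0.02  ]
top rod_tip [256.2 316.9] 0.79 [0.3043 0.1978 0.02  ]
```

```bash
python3 -c "
from lid import *
for c in('scene','top'):
  save(c,c+'9')
  for n in('lid','lip','hinge'):
    f=boxes_of if n=='lid' else spot_point
    print(c,n,[(np.round(q.get('rect',q.get('uv'))),round(q['score'],2)) for q in f(n,c)[:2]])
a=cv2.imread('pics/l5.png');a=cv2.imread('pics/scene9.png').astype(int)
for th in (.12,1.7,1.85):
  q=[[proj(c,W(.08-.223*np.cos(th),y,.102+.223*np.sin(th))) for y in(-.16,0,.16)] for c in('scene','top')];print(th,np.round(q).tolist())
print(get_state()['t'])"
```

```text
scene lid [(array([141., 224., 318., 322.]), 0.93)]
scene lip [(array([227., 234.]), 0.6)]
scene hinge []
top lid [(array([297.,  92., 422., 145.]), 0.61), (array([302.,  90., 422., 233.]), 0.33)]
top lip [(array([359., 104.]), 0.84)]
top hinge []
0.12 [[[202.0, 213.0], [265.0, 217.0], [329.0, 222.0]], [[425.0, 223.0], [367.0, 228.0], [309.0, 234.0]]]
1.7 [[[148.0, 211.0], [231.0, 217.0], [319.0, 223.0]], [[425.0, 106.0], [361.0, 112.0], [297.0, 118.0]]]
1.85 [[[142.0, 224.0], [227.0, 231.0], [317.0, 238.0]], [[423.0, 96.0], [360.0, 101.0], [296.0, 107.0]]]
34.6
```

The lid stands at its 1.85 stop with the arm clear, the rod is in the tray, and the prints read where they were to within the cameras' scatter.

```bash
python3 -c "
from station import *
print(job_done())"
```

```text
the job is handed in; nothing more can be done
None
```

The job is handed in at about 35 s: catch released through the slot, rod back in its tray, lid standing open at its stop by the camera readings, and no sign that any print moved.

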